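# Prime the diesel and hold the key at preheat

## Robot

A 6-joint arm with a two-finger parallel gripper is mounted at the origin on the work surface. World frame = base frame: x ahead of the robot, y to its left, z up, the work surface at z = 0. Lengths are in mm, angles in rad, forces in N, time in s.
With the tool pointing down it reaches from about 325 to 900 mm from the base axis. Payload 6.1 kg.
Tool frame: the origin (TCP) lies midway between the tips of the shut fingers; the grasp point (between the pads) lies 19 mm behind it; z points along the fingers, y is the direction in which the jaws open and shut (so a half turn about z gives the same grasp; the last joint's range is limited). The gripper opens to 87 mm and grips with 3 to 60 N. Pads are 19 mm wide; open, the fingers measure 117 mm over their backs; the gripper's body (75 mm by 190 mm) begins 51 mm behind the grasp point.
Start: joints at [0.976, 0.22, 1.526, -0, 1.395, -0.126], TCP at [282.382, 557.563, 222.538] pointing down, gripper open.
Joint ranges: [-2.98, 2.98], [-0.91, 2.08], [0.09, 2.57], [-1.24, 4.39], [0.2, 2.65], [-2.68, 2.68]. Speed limits (rad/s): [2.57, 2.57, 3.01, 3.14, 3.14, 3.14].

## Interface

Orientations are given as a 3x3 rotation matrix whose columns are the frame's x, y, z axes.
In Python, from station import bot, grab_frame, camera_params, outline_of gives the robot as it stands. Calls block until the motion is done:
- bot.goto(position, orientation): joint-space move of the TCP to a pose.
- bot.servo_line(position, speed=150, attitude=None, guard=None): straight line of the TCP; attitude=None keeps the orientation; speed is the mean speed in mm/s. With guard (N) it stops when the force on the tool has changed by that much, and returns True; else False.
- bot.goto_joints(angles): joint-space move.
- bot.ungrasp() and bot.gripper_close(strength=None): open the fingers fully, or close them until they stop; strength is the grip in N (None keeps the last).
- bot.wait(seconds).
- bot.inverse_kinematics(position, orientation): joint angles nearest the present ones, or None.
- bot.sense(): the state.
- grab_frame(name): name is "scene" or "side" or "wrist"; returns the picture (480x640x3 uint8, red, green, blue); there is no depth.
- camera_params(name): a dict with "intrinsics" (3x3 intrinsics, pixels), "T" (4x4, takes a point from camera to world coordinates); the wrist camera has in their place "mount" (4x4, takes a point from camera to tool coordinates, whose origin is the TCP and whose axes are the flange's). Camera axes: x right, y down, z forward; pixel columns grow to the right and rows downward; lengths in mm; the calibration is good to about 2 mm. A picture is of the moment at which its call begins: read the wrist's pose just before it. camera_params takes no time and is no camera call.
A pose or a line that the arm cannot do raises bot.MotionError and nothing moves.
- bot.close_job(): hands the job in, once; it reports no verdict.
Trained networks look in the newest picture that a camera, given by its name, has taken for a name from the list of things; names that differ only in an ending like _2 or _b are one class to them, and where a whole thing is asked for, a point or a joint stands for the part that bears it (a point fixed in the world has none). Each returns a list of dicts, best first, with "p" (0 to 1); they miss things now and then, are a little off and sometimes report something else, mostly with a low value. They report only what shows in the picture. A call takes as long as a camera call. They do not tell look-alikes from the thing itself.
- outline_of(camera, label): "region" (480x640 bool, what is visible of it) and "position" ([column, row] in pixels, amid what is visible of it).
The state is a dict: "t": time; "joints": joint angles; "joint_velocities": joint speeds; "joint_efforts": joint torques, N m; "eef_pos": TCP position; "tcp_rot": TCP orientation; "wrist_force": force on the tool from outside, world axes, zero at the start; "torque": the same for the moment, N m; "grip_width": finger opening in mm.
Only numpy, scipy, OpenCV 4.12 (cv2) and the standard library are available. Lean on these libraries where they do the work, as an engineer would, in place of code of your own. Each camera call takes 0.05 s, during which the arm holds its last target.

## Task

Get the pump engine ready to start from its control module: first give the sprung hand-priming lever on the fuel pump at least two full strokes, each pushed down to its stop and then let all the way back up. Then take the key with the thick oblong black head out of the wooden block, work it past the sticky pins of the key switch until it is fully home, turn it clockwise a quarter turn to the stop against its return spring, and finish while still holding it turned there. Leave the other key and the other things on the bench where they are.

Things in the scene. Friction and masses are not known exactly. Their poses are not given: they have to be found in the camera images.
- lever_pad (a point): Centre of the top of the ribbed steel thumb pad (26 mm long, 28 mm wide, 6 mm thick) of the hand-priming lever, in front of the round aluminium fuel pump. 105 mm above the bench at rest, sloping up by 0.25 rad to its free end. Pushed straight down about 33 mm it meets its stop: 2 to 6 N at the pad. Let go, it springs back up by itself.
- lever (a joint): Priming lever: 0 rad at rest (up), 0.5 rad at its stop (down); sprung back to 0. Its hinge lies 68 mm from the pad towards the pump.
- keyhole (a point): Centre of the mouth of the key switch, a steel nose 33 mm across, 12 mm proud of the panel; mouth 107 mm above the bench. z is up; the keyway goes straight down, 11.2 mm long (along this x axis) and 4.7 mm wide, its mouth dished 2 mm wider. Two sprung sticky pins catch the tip some 17 and 25 mm down: 10 to 18 N of push each, less when the key is rocked 1 mm along its width.
- switch (a joint): Key switch: 0 rad off (keyway along the keyhole's x); clockwise from above raises it to the stop at 1.571 rad (preheat). A spring, up to 0.1 N m, turns it back when the key is let go. Turn only when fully home (within 3 mm): before that the nose grips the blade. The key has 0.1 to 0.2 rad of play: its head must turn that much further than the switch.
- key_bow (a point): Centre of the oblong black moulded head of the engine key: 30 mm wide (this x), 10 mm thick (y; grip across this), 36 mm high; z up. Below this point: collar's underside (18 mm across) at 28.5 mm, resting on the nose when home; then an 8.5 mm neck and a blade 10 mm wide (x), 3.5 mm thick, 24 mm long, tapered, tip at 61 mm. Fits either way round. 28 to 50 g.
- key: The same engine key; origin at the middle of the blade's tip. It stands blade down in one of the two slots of the block, collar on the block's top; straight up by 35 mm frees it.
- module: Control module on a steel base plate, 240 x 320 mm, fixed; origin under its centre, x away from the robot. Right part: grey console 170 x 180 mm with a flat aluminium panel facing up at 95 mm, the key switch near its front edge, two gauges behind. Left part: fuel pump with the priming lever in front and filter behind, up to 143 mm high.
- oldkey_bow (a point): Centre of the head of the other key, a plain flat steel disc 28 mm across and 4 mm thick, standing in the other slot of the block (slots 90 mm apart); to be left there.
- block: Timber offcut, 89 mm (its x) x 160 mm (its y) x 38 mm high, fixed to the bench; origin under its centre. Two sawn slots, long side along y, at 45 mm to either side of the centre along y, hold the two keys. A punch and a hex key stand in it near the middle, up to 45 mm above its top.
- elbow: Galvanised pipe elbow lying flat, arms 30 mm from its corner, 42 mm high; origin under its corner; a bystander.
- tee: Galvanised pipe tee lying flat, 64 mm across, 42 mm high; origin under its middle; a bystander.
- clamp: Steel hose clamp lying flat, ring 68 mm across, 13 mm high; origin under the ring's centre; a bystander.
- coupling: Brass hose coupling standing on end, 44 mm across, 42 mm high; origin under its centre; a bystander.
- wrench: Steel wrench lying flat, 200 mm long along its x; origin under its middle; a bystander.
- tin: White paint tin, 84 mm across, 110 mm high; origin under its centre; a bystander.
- oil: Grey plastic oil bottle with black cap, 68 mm across, 190 mm high; origin under its centre; a bystander.
Not all that is in view belongs to the job. Leave any blue, orange or yellow look-alike of the key alone.

How it is judged (in metres and radians):
On the way, in this order (a step that is already met when the one before it is completed fails the run):
1. priming lever down to its stop (value of joint lever above 0.44 rad).
2. lever all the way back up (value of joint lever below 0.06 rad), for 0.1 s.
3. lever down to its stop a second time (value of joint lever above 0.44 rad).
4. lever all the way back up again (value of joint lever below 0.06 rad), for 0.1 s.
5. engine key fully home in the switch, not yet turned (value of joint switch below 0.4 rad and z of key_bow in the frame of keyhole below 0.0315 m and horizontal distance between key_bow and keyhole below 0.006 m and angle between key_bow's own z axis and vertical below 0.15 rad), for 0.1 s.
6. key turned a quarter and held by the fingers (value of joint switch above 1.25 rad and z of key_bow in the frame of keyhole below 0.0315 m and horizontal distance between key_bow and keyhole below 0.006 m and angle between key_bow's own z axis and vertical below 0.15 rad and contact force between the fingers and key above 1 N), for 0.3 s.
At the end, for the whole second after the job is handed in: The engine key is fully home (collar within 3 mm of the switch's nose, upright, over the keyhole), the switch is held turned at least 1.25 rad of its quarter turn, the fingers are still on the key, the priming lever is back up (below 0.06 rad), and the other key stands in its slot (all of step 6 and value of joint lever below 0.06 rad and distance of oldkey_bow from where it was at the start of the episode below 0.02 m); the arm keeps its last pose, push and grip.
It fails at once if the other key is taken or disturbed by more than 20 mm (distance of oldkey_bow from where it was at the start of the episode above 0.02 m).
It fails at once if a bystander is shoved by more than 30 mm (distance of any of elbow, tee, clamp, coupling, wrench, tin, oil from where it was at the start of the episode above 0.03 m).
It also fails if it takes over 72 s, if anything falls off the work surface, if the arm or the gripper's body presses on something with over 40 N, if the wrist force passes 120 N, or if a joint passes its speed limit or range.

## Working session

There is one attempt and no reset: what is moved stays moved. The work goes in short steps, each a Python script; the robot and the scene stay as the last script left them, time stands still between calls to the robot, and variables do not carry over. Pictures are saved under pics/ and viewed, and the job is handed in when it is done.

```bash
ls; mkdir -p pics; python3 - <<'E'
from station import *
import cv2
s=bot.sense();print(s)
for n in ["scene","side","wrist"]:
    cv2.imwrite(f"pics/{n}0.png",grab_frame(n)[:,:,::-1]); print(n,camera_params(n))
E
```

```text
pics
{'t': 0.0, 'joints': array([ 9.75893880e-01,  2.21202468e-01,  1.52760923e+00, -1.25168145e-05,
        1.39470264e+00, -1.26093664e-01]), 'joint_velocities': array([-1.08325210e-03, -3.85394307e-04, -5.39604426e-04, -8.67766803e-06,
        1.43852784e-03, -1.04767209e-03]), 'joint_efforts': array([-7.05138082e-04, -4.94622445e+01, -3.87372565e+01,  6.98095467e-02,
        5.70452353e-02, -1.04630060e-04]), 'eef_pos': array([282.04347657, 557.04765004, 221.45291357]), 'tcp_rot': array([[-8.92108015e-01,  4.51820928e-01, -1.06675589e-03],
       [ 4.51822129e-01,  8.92106613e-01, -1.59844605e-03],
       [ 2.29448608e-04, -1.90797046e-03, -9.99998153e-01]]), 'wrist_force': array([ 0.64512861, -0.68572302, -0.00697448]), 'torque': array([-0.00118591, -0.02502649, -0.04269057]), 'grip_width': 86.89655665633532}
scene {'intrinsics': array([[477.23251725,   0.        , 320.07478019],
       [  0.        , 477.23251725, 239.40105638],
       [  0.        ,   0.        ,   1.        ]]), 'T': array([[ 5.62096600e-01,  4.51604588e-01, -6.92893000e-01,
         1.33834030e+03],
       [
[... 597 characters left out ...]
,
       [ 2.46581393e-02, -8.41538625e-01, -5.39633875e-01,
         8.43109558e+02],
       [ 0.00000000e+00,  0.00000000e+00,  0.00000000e+00,
         1.00000000e+00]])}
wrist {'intrinsics': array([[340.2583149 ,   0.        , 313.32629733],
       [  0.        , 340.2583149 , 239.35276023],
       [  0.        ,   0.        ,   1.        ]]), 'mount': array([[ 1.17915246e-04, -9.60317258e-01, -2.78909930e-01,
         7.69657146e+01],
       [ 9.99999954e-01,  3.56427406e-05,  3.00049919e-04,
         7.77465983e-02],
       [-2.78202001e-04, -2.78909953e-01,  9.60317219e-01,
        -1.62093595e+02],
       [ 0.00000000e+00,  0.00000000e+00,  0.00000000e+00,
         1.00000000e+00]])}
```

View pics/scene0.png

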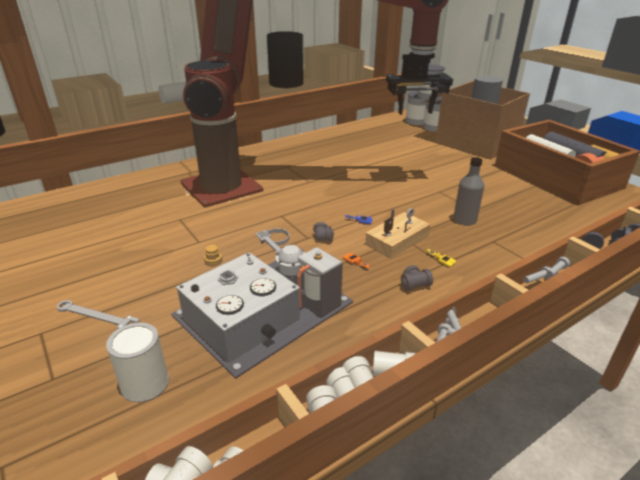

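View pics/side0.png

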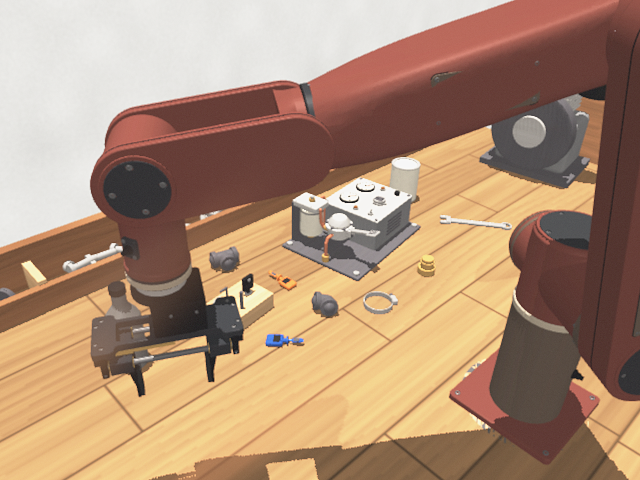

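View pics/wrist0.png

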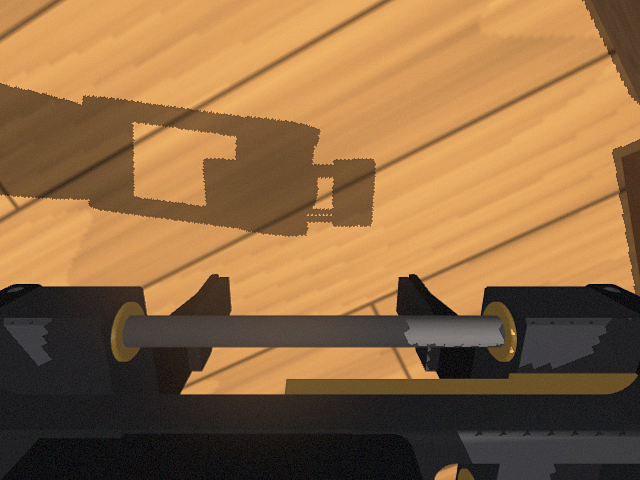

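```bash
cat > h.py <<'E'
from station import *
import numpy as np, cv2
def ray(cam,px,T=None):
    p=camera_params(cam);K=p["intrinsics"]
    if T is None:
        T=p.get("T")
    d=np.linalg.inv(K)@np.array([px[0],px[1],1.])
    return T[:3,3],T[:3,:3]@d
def wristT(s=None):
    s=s or bot.sense(); A=np.eye(4);A[:3,:3]=s["tcp_rot"];A[:3,3]=s["eef_pos"]
    return A@camera_params("wrist")["mount"]
def atz(cam,px,z,T=None):
    o,d=ray(cam,px,T);return o+d*(z-o[2])/d[2]
def tri(rays):
    A=np.zeros((3,3));b=np.zeros(3)
    for o,d in rays:
        d=d/np.linalg.norm(d);P=np.eye(3)-np.outer(d,d);A+=P;b+=P@o
    x=np.linalg.solve(A,b)
    return x,[np.linalg.norm(np.cross(x-o,d/np.linalg.norm(d))) for o,d in rays]
def proj(cam,X,T=None):
    p=camera_params(cam)
    if T is None:T=p["T"]
    c=np.linalg.inv(T)@np.append(X,1.);q=p["intrinsics"]@c[:3];return q[:2]/q[2]
def R(yaw): # tool down, jaw (y) axis at angle yaw from world y... x=(cos,sin,0)
    c,s=np.cos(yaw),np.sin(yaw)
    return np.array([[c,s,0],[s,-c,0],[0,0,-1.]])
E
python3 - <<'E'
from h import *
for l,z in [("lever",100),("keyhole",107),("key",60),("module",50),("oldkey_bow",60),("block",20),("elbow",21),("tee",21),("clamp",6),("coupling",21),("wrench",4),("tin",55),("oil",95)]:
    r=[]
    for c in ["scene","side"]:
        for d in outline_of(c,l)[:2]:
            print(l,c,round(d["p"],2),np.round(d["position"]),d["region"].sum(),np.round(atz(c,d["position"],z)))
E
```

```text
lever scene 0.56 [267. 236.] 188 [492. -91. 100.]
lever side 0.63 [246. 283.] 173 [530. 247. 100.]
lever side 0.44 [366. 231.] 158 [502. -98. 100.]
keyhole scene 0.84 [259. 300.] 14484 [ 693. -218.  107.]
keyhole side 0.9 [350. 224.] 8859 [540. -82. 107.]
key scene 0.76 [443. 257.] 161 [742. 237.  60.]
key scene 0.66 [363. 219.] 72 [502. 191.  60.]
key side 0.69 [277. 337.] 312 [393. 278.  60.]
key side 0.59 [247. 285.] 189 [565. 219.  60.]
module scene 0.59 [259. 301.] 14638 [ 634. -192.   50.]
module side 0.59 [352. 228.] 8889 [ 587. -143.   50.]
block scene 0.73 [399. 235.] 1668 [567. 263.  20.]
block side 0.69 [122. 308.] 960 [724. 443.  20.]
block side 0.59 [250. 297.] 1207 [569. 211.  20.]
elbow scene 0.61 [322. 234.] 325 [451.  93.  21.]
elbow side 0.82 [324. 302.] 471 [442.  99.  21.]
tee scene 0.7 [418. 279.] 613 [737. 168.  21.]
tee side 0.93 [227. 258.] 503 [728. 159.  21.]
clamp scene 0.67 [280. 230.] 97 [348.  22.   6.]
clamp side 0.55 [381. 293.] 362 [391. -37.   6.]
coupling scene 0.69 [216. 260.] 329 [ 405. -190.   21.]
coupling scene 0.27 [392. 225.] 135 [519. 282.  21.]
coupling side 0.75 [429. 266.] 314 [ 371. -192.   21.]
coupling side 0.43 [247. 283.] 203 [614. 184.  21.]
wrench scene 0.6 [ 93. 315.] 638 [ 426. -487.    4.]
wrench side 0.58 [477. 222.] 442 [ 422. -488.    4.]
tin scene 0.84 [137. 361.] 3673 [ 663. -453.   55.]
tin side 0.67 [408. 175.] 1001 [ 678. -489.   55.]
oil scene 0.64 [472. 194.] 1389 [606. 485.  95.]
oil side 0.77 [120. 301.] 806 [658. 469.  95.]
oil side 0.26 [246. 284.] 210 [532. 246.  95.]
```

```bash
python3 - <<'E'
from h import *
s=bot.sense();print(bot.inverse_kinematics([625,235,300],R(np.pi)),bot.inverse_kinematics([600,-100,300],R(np.pi)))
bot.goto([625,235,280],R(np.pi))
s=bot.sense();np.save("w1.npy",wristT(s));f=grab_frame("wrist");print(s["t"],s["joints"],s["eef_pos"])
cv2.imwrite("pics/w1.png",f[:,:,::-1])
for l,z in [("block",38),("key",84),("oldkey_bow",60),("punch",60)]:
    try:
        for d in outline_of("wrist",l)[:4]:
            print(l,round(d["p"],2),np.round(d["position"]),d["region"].sum(),np.round(atz("wrist",d["position"],z,wristT(s))))
    except Exception as e:print(e)
E
```

```text
[ 2.41659521e-01  2.87011659e-01  1.30352550e+00 -4.44089210e-16
  1.55105550e+00 -1.32913681e+00] [-2.94728606e-01  1.41962456e-01  1.47183754e+00 -4.44089210e-16
  1.52779266e+00 -1.86552493e+00]
3.1833 [ 2.43013375e-01  2.93448941e-01  1.33268732e+00  4.15268210e-04
  1.51581837e+00 -1.32869317e+00] [624.47141709 235.94030043 279.82895645]
block 0.49 [569. 178.] 8399 [589. 536.  38.]
key 0.89 [323.  33.] 1200 [451. 245.  84.]
key 0.79 [207. 160.] 1080 [567. 127.  84.]
key 0.67 [352. 259.] 718 [674. 279.  84.]
key 0.6 [299. 156.] 324 [563. 222.  84.]
oldkey_bow 0.68 [374. 145.] 232 [552. 302.  60.]
it knows: block, clamp, coupling, elbow, key, key_bow, keyhole, lever, lever_pad, module, oil, oldkey_bow, switch, tee, tin, wrench
```

View pics/w1.png

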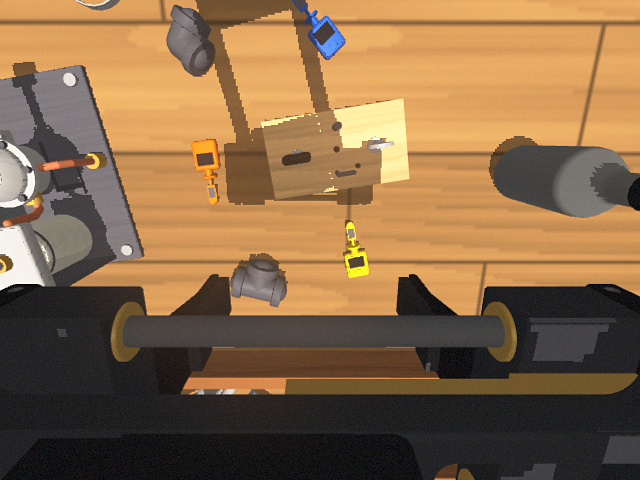

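```bash
python3 - <<'E'
from h import *
bot.goto([630,-110,300],R(np.pi))
s=bot.sense();T=wristT(s);np.save("w2.npy",T);f=grab_frame("wrist");print(s["t"],s["joints"],s["eef_pos"])
cv2.imwrite("pics/w2.png",f[:,:,::-1]); cv2.imwrite("pics/w2z.png",cv2.resize(f[0:280,130:500,::-1],None,fx=2.1,fy=2.1,interpolation=cv2.INTER_CUBIC))
for l,z in [("lever",105),("lever_pad",105),("switch",107),("module",50)]:
        for d in outline_of("wrist",l)[:4]:
            print(l,round(d["p"],2),np.round(d["position"]),d["region"].sum(),np.round(atz("wrist",d["position"],z,T)))
cv2.imwrite("pics/sd2.png",grab_frame("side")[:,:,::-1])
w=cv2.imread("pics/w1.png");cv2.imwrite("pics/w1z.png",cv2.resize(w[85:215,240:430],None,fx=4,fy=4,interpolation=cv2.INTER_CUBIC))
E
```

```text
4.6833 [-2.94399123e-01  2.17970230e-01  1.38570256e+00  6.43635557e-04
  1.53807080e+00 -1.86640730e+00] [ 630.20440426 -108.72026018  299.924081  ]
lever 0.58 [327.  72.] 1468 [490. -95. 105.]
lever_pad 0.65 [328.  77.] 1550 [495. -95. 105.]
switch 0.37 [401.   7.] 203 [437. -29. 107.]
module 0.98 [262. 179.] 51729 [ 598. -169.   50.]
```

View pics/w2z.png

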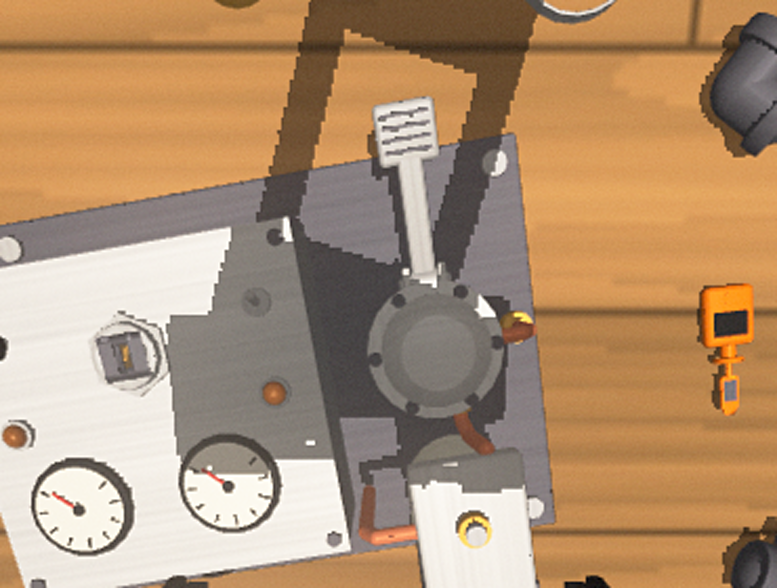

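View pics/w1z.png

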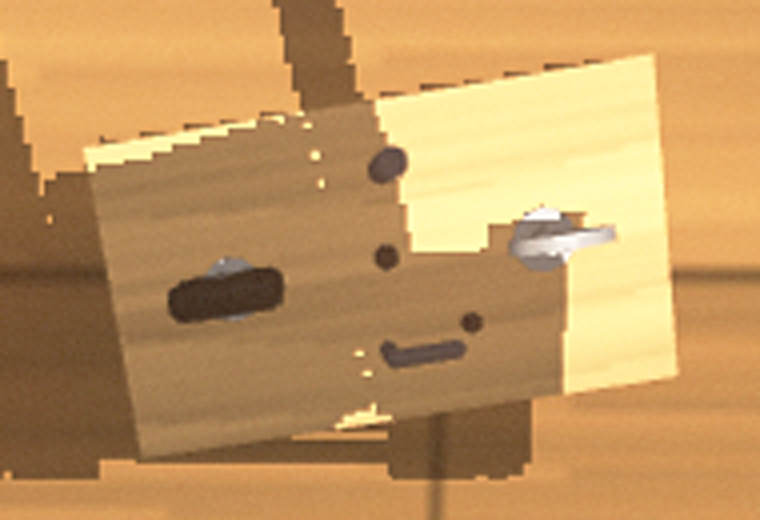

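View pics/sd2.png

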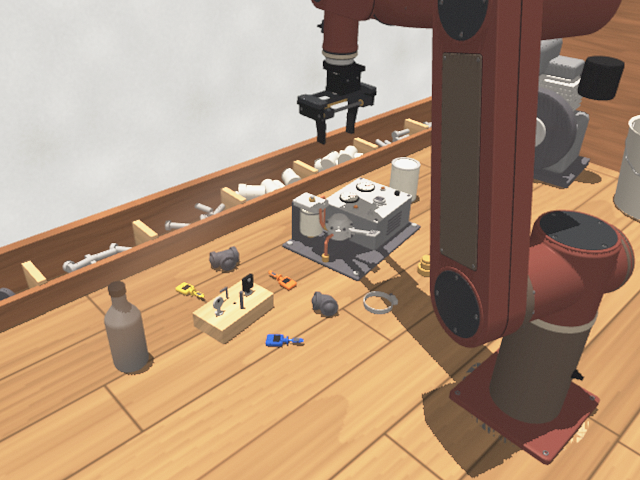

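```bash
python3 - <<'E'
import cv2
w=cv2.imread("pics/w2.png")
a=cv2.resize(w[145:195,165:215],None,fx=10,fy=10,interpolation=cv2.INTER_CUBIC)
cv2.imwrite("pics/w2k.png",a)
a=cv2.resize(w[40:90,300:350],None,fx=10,fy=10,interpolation=cv2.INTER_CUBIC)
cv2.imwrite("pics/w2p.png",a)
E
```

```text
(no output)
```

View pics/w2k.png

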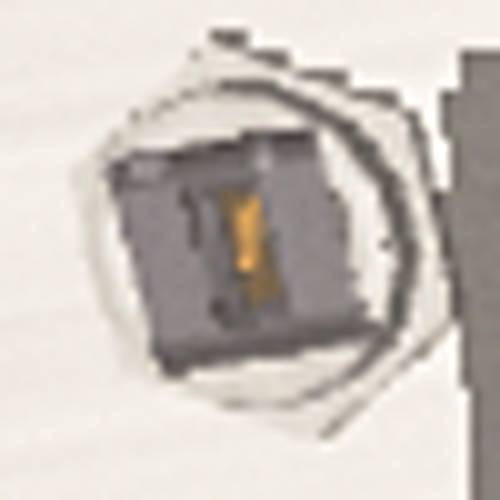

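View pics/w2p.png

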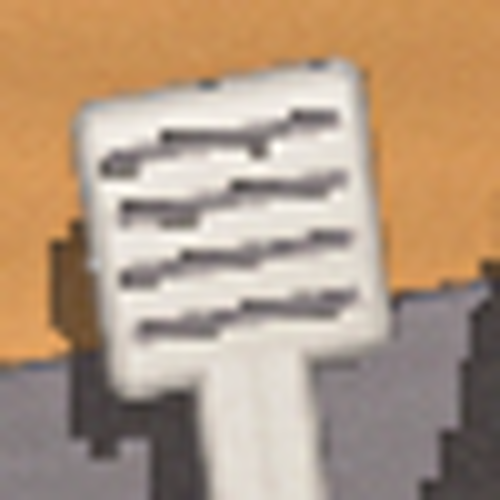

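```bash
python3 - <<'E'
from h import *
T=np.load("w2.npy")
c=[(80,105),(355,65),(385,340),(120,395)]
P=[atz("wrist",(300+a/10,40+b/10),z,T) for (a,b),z in zip(c,[108,108,102,102])]
P=np.array(P);print(np.round(P,1),P.mean(0)); print(np.arctan2(*( (P[1]-P[0])[[0,1]]*[-1,1])))
pad=P.mean(0)
print("pad proj",proj("scene",pad),proj("side",pad))
print("key",atz("wrist",(189.6,169.8),107,T), "keyproj",proj("scene",atz("wrist",(189.6,169.8),107,T)),proj("side",atz("wrist",(189.6,169.8),107,T)))
T1=np.load("w1.npy")
Z=lambda u,v:(240+u/4,85+v/4)
for nm,uv,z in [("bowtop",(226,294),84.5),("bl",(170,302),84.5),("br",(283,285),84.5),("old",(575,240),66),("c1",(85,150),38),("c2",(655,55),38),("c3",(678,376),38),("c4",(140,460),38)]:
    print(nm,np.round(atz("wrist",Z(*uv),z,T1),1))
for n in ["scene","side"]:
    f=cv2.imread(f"pics/{n}0.png" if n=="scene" else "pics/sd2.png")
    k=atz("wrist",(189.6,169.8),107,T); b=atz("wrist",Z(226,294),84.5,T1)
    o=[]
    for X in [pad,k,b]:
        u=proj(n,X); M=np.float32([[8,0,-8*(u[0]-16)],[0,8,-8*(u[1]-16)]])
        g=cv2.warpAffine(f,M,(256,256),flags=cv2.INTER_CUBIC);cv2.drawMarker(g,(128,128),(255,0,255),0,14,1);o.append(g)
    cv2.imwrite(f"pics/chk_{n}.png",np.hstack(o))
E
```

```text
[[ 472.7 -113.4  108. ]
 [ 469.3  -87.8  108. ]
 [ 491.7  -84.1  102. ]
 [ 496.6 -109.7  102. ]] [482.57150354 -98.73674064 105.        ]
0.13116858608488907
pad proj [262.2318547  233.60336983] [372.29448477 232.25964658]
key [ 582.36064485 -235.12649788  107.        ] keyproj [226.70445163 273.83349832] [378.49974406 198.30731725]
bowtop [565.2 219.1  84.5]
bl [567.2 204.7  84.5]
br [563.  233.7  84.5]
old [552.  311.3  66. ]
c1 [528.1 177.8  38. ]
c2 [503.1 336.1  38. ]
c3 [590.9 349.5  38. ]
c4 [615.9 190.6  38. ]
```

View pics/chk_scene.png

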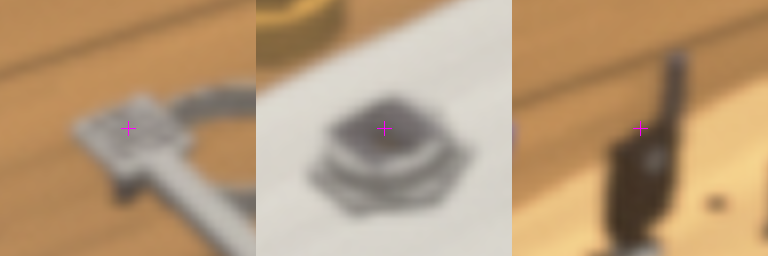

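View pics/chk_side.png

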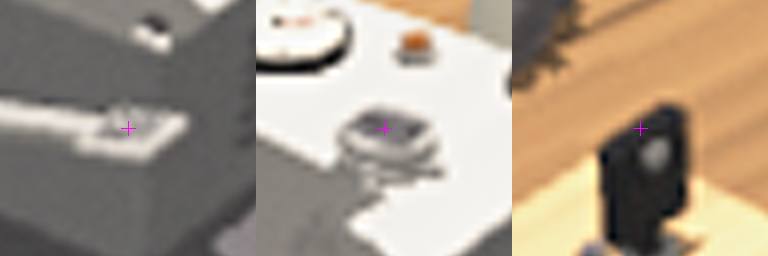

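```bash
python3 - <<'E'
from h import *
Rr=R(np.pi+0.16)
bot.gripper_close(10)
bot.goto([480,-99.2,180],Rr)
bot.servo_line([480,-99.2,112],speed=150)
s=bot.sense();print(s["t"],s["eef_pos"],s["wrist_force"],s["grip_width"])
for i in range(2):
    g=bot.servo_line([480,-99.2,66],speed=60,guard=22)
    s=bot.sense();print("down",g,s["t"],s["eef_pos"],s["wrist_force"])
    bot.wait(0.1)
    if i==0: cv2.imwrite("pics/ldown.png",grab_frame("side")[:,:,::-1])
    bot.servo_line([480,-99.2,116],speed=100)
    bot.wait(0.5)
    s=bot.sense();print("up",s["t"],s["eef_pos"],s["wrist_force"])
cv2.imwrite("pics/lup.png",grab_frame("side")[:,:,::-1])
a=cv2.imread("pics/ldown.png")[180:280,310:430];b=cv2.imread("pics/lup.png")[180:280,310:430]
cv2.imwrite("pics/lev.png",cv2.resize(np.hstack([a,b]),None,fx=3.2,fy=3.2,interpolation=cv2.INTER_CUBIC))
E
```

```text
7.9 [481.15017018 -99.54520616 112.9277573 ] [-0.28039226  0.39363898 -0.47517011] 0.43191995533022604
down True 8.5583 [481.52290778 -99.70464452  73.14753934] [-5.93633113  0.68206914 13.72942091]
up 9.7917 [479.94002144 -99.19181867 115.86486057] [ 0.58687697 -0.14850154  0.80980191]
down True 10.5083 [480.95611013 -99.44187914  72.88408066] [-8.63478211  2.49177083 14.91742068]
up 11.6917 [479.95446345 -99.16841545 115.86679734] [ 0.2807266  -0.48544496 -0.35530729]
```

View pics/lev.png

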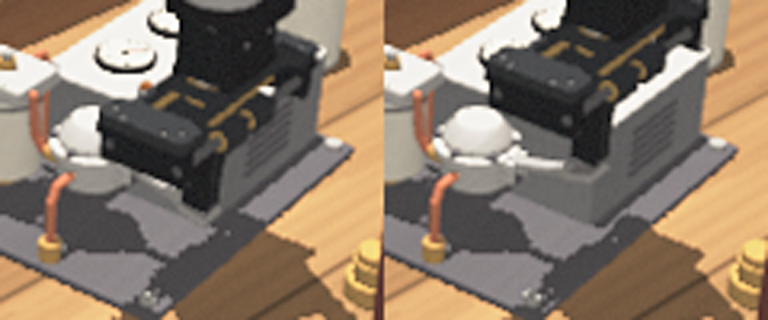

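```bash
python3 - <<'E'
from h import *
g=bot.servo_line([480,-99.2,66],speed=60,guard=30)
bot.wait(0.15)
s=bot.sense();print("down",g,s["t"],s["eef_pos"],s["wrist_force"])
bot.servo_line([480,-99.2,116],speed=100)
bot.wait(0.4)
bot.servo_line([480,-99.2,180],speed=200)
k=np.array([582,-235])
for nm,yaw in [("A",np.pi+.16),("B",.16)]:
    p=k-77*np.array([np.cos(yaw),np.sin(yaw)])
    bot.goto([p[0],p[1],185],R(yaw)); bot.wait(0.4)
    s=bot.sense();np.save(f"k{nm}.npy",wristT(s)); f=grab_frame("wrist");print(s["t"],s["eef_pos"],s["joints"][5])
    cv2.imwrite(f"pics/k{nm}.png",f[:,:,::-1])
    u=proj("wrist",[582,-235,107],wristT(s)).astype(int);print(u)
    x0,y0=u-35;c=f[max(y0,0):y0+70,x0:x0+70,::-1]
    print("crop",x0,max(y0,0)); cv2.imwrite(f"pics/k{nm}z.png",cv2.resize(c,None,fx=8,fy=8,interpolation=cv2.INTER_CUBIC))
E
```

```text
down True 12.6167 [481.0326145  -99.44648523  72.82831135] [-6.71457605  1.68311897 17.26023041]
15.35 [ 657.95462385 -222.3987404   185.68992611] -2.1705599458859313
[312 140]
crop 277 105
18.325 [ 505.9939817  -247.26278782  184.97313785] 0.8161695746672427
[313 139]
crop 278 104
```

View pics/kAz.png

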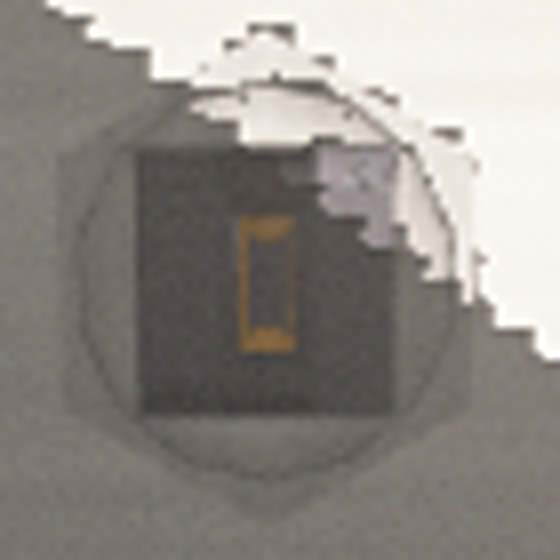

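View pics/kBz.png

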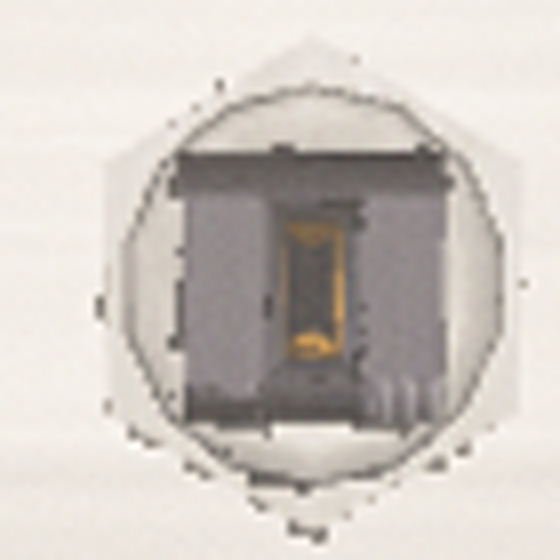

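View pics/kB.png

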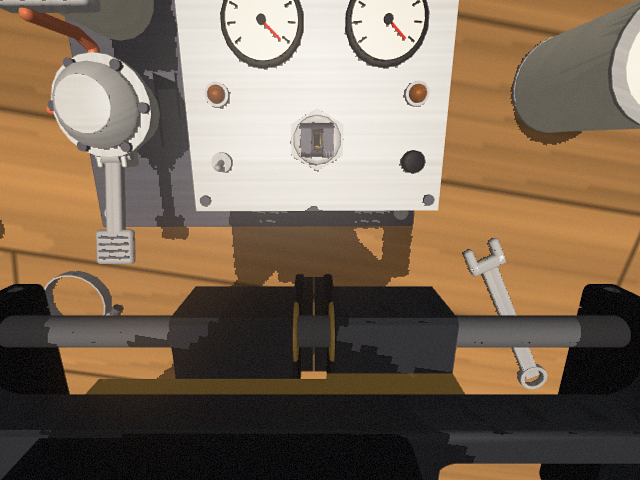

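```bash
python3 - <<'E'
from h import *
A=np.load("kA.npy");B=np.load("kB.npy")
M=camera_params("wrist")["mount"]
for n,T,u in [("A",A,(310.0,139.6)),("B",B,(316.7,139.5))]:
    E=T@np.linalg.inv(M); print(n,atz("wrist",u,107,T), "yaw",np.arctan2(E[1,0],E[0,0]), "tilt",E[:3,2])
    # panel front/left edges etc
# module yaw from panel left edge in B: (196,208)-(175,0)? z95 ; front edge (196,210)-(438,210)
a,b=atz("wrist",(196,210),95,B),atz("wrist",(438,210),95,B);print(np.arctan2(-(b-a)[0],(b-a)[1]), np.linalg.norm(a-b))
E
```

```text
A [ 581.90597153 -236.64630109  107.        ] yaw -2.981220915641744 tilt [ 5.22375845e-04  4.18008297e-04 -9.99999776e-01]
B [ 582.24627998 -236.8860231   107.        ] yaw 0.16007882411285995 tilt [-4.46740307e-05  9.76426277e-06 -9.99999999e-01]
-2.981315434374588 182.1310526977727
```

```bash
python3 - <<'E'
from h import *
yaw=.16+np.pi/2
p=np.array([565,219])-77*np.array([np.cos(yaw),np.sin(yaw)])
bot.goto([p[0],p[1],190],R(yaw)); bot.ungrasp()
s=bot.sense();T=wristT(s);np.save("b.npy",T); f=grab_frame("wrist");print(s["t"],s["eef_pos"],s["joints"])
cv2.imwrite("pics/b.png",f[:,:,::-1])
u=proj("wrist",[565,219,84.5],T).astype(int);x0,y0=u-35
print(u,x0,y0);cv2.imwrite("pics/bz.png",cv2.resize(f[y0:y0+70,x0:x0+70,::-1],None,fx=8,fy=8,interpolation=cv2.INTER_CUBIC))
E
```

```text
21.3667 [577.27411145 142.94065503 190.00392468] [ 1.10203681e-01  1.73186126e-01  1.64298341e+00 -4.66367279e-05
  1.32542415e+00 -4.97321768e-02]
[313 140] 278 105
```

View pics/bz.png

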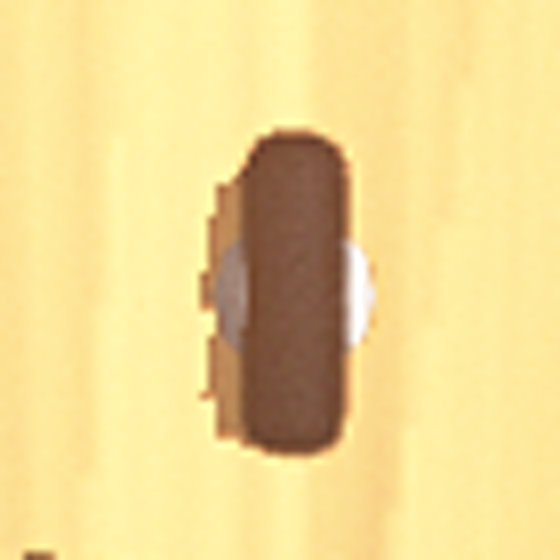

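View pics/b.png

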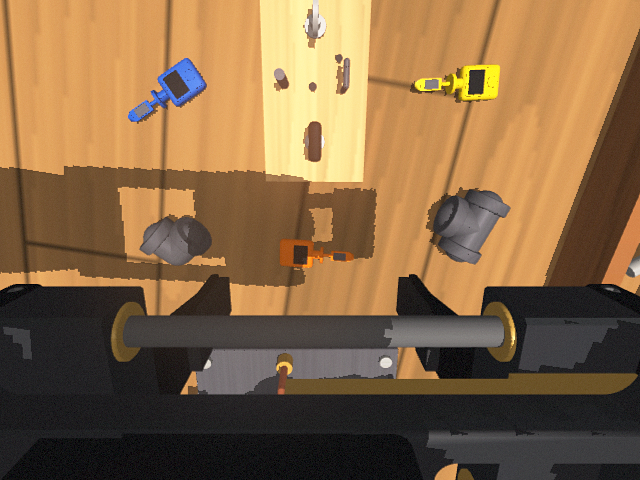

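```bash
python3 - <<'E'
from h import *
yaw=.16+np.pi/2
T=np.load("b.npy");k=atz("wrist",(314.6,141.2),84.5,T);print(k)
bot.goto([k[0],k[1],120],R(yaw))
bot.servo_line([k[0],k[1],48.5],speed=80,guard=15)
bot.wait(0.2)
s=bot.sense();print(s["t"],s["eef_pos"],s["wrist_force"])
bot.gripper_close(55); bot.wait(0.2)
s=bot.sense();print(s["t"],s["eef_pos"],s["wrist_force"],s["grip_width"])
cv2.imwrite("pics/g_side.png",cv2.resize(grab_frame("side")[200:360,180:340,::-1],None,fx=3,fy=3))
cv2.imwrite("pics/g_scene.png",cv2.resize(grab_frame("scene")[140:300,320:480,::-1],None,fx=3,fy=3))
E
```

```text
[565.78890716 218.49150912  84.5       ]
23.15 [566.28564271 218.62205691  49.18844808] [-0.71119989 -0.49746457 -0.16080232]
24.575 [565.82618718 218.46880292  48.50740831] [ 0.40443356  0.19747594 -0.7613542 ] 9.867673654096512
```

View pics/g_side.png

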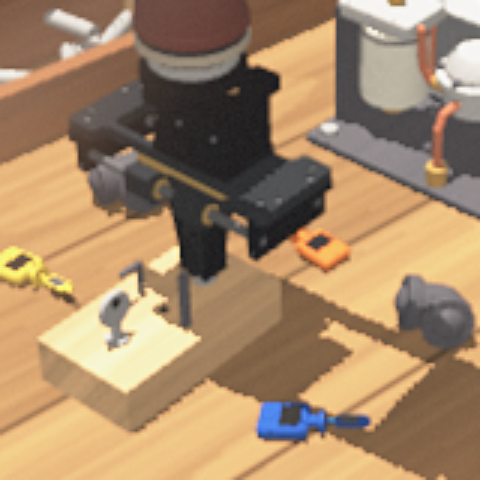

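View pics/g_scene.png

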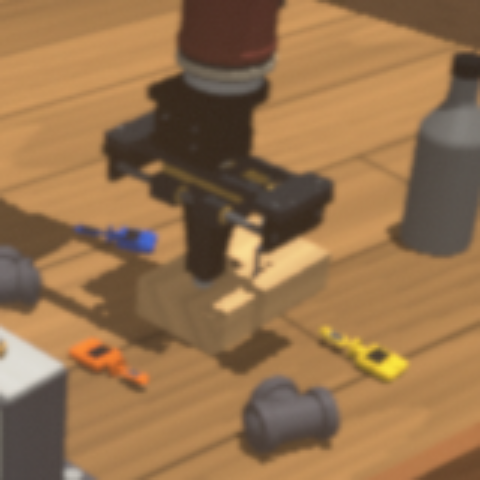

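```bash
python3 - <<'E'
from h import *
bot.servo_line([565.8,218.5,95],speed=80)
bot.servo_line([565.8,218.5,210],speed=250)
bot.goto([582.1,-236.8,215],R(np.pi+.164))
bot.servo_line([582.1,-236.8,158],speed=120)
bot.wait(0.4)
s=bot.sense();print(s["t"],s["eef_pos"],s["wrist_force"],s["grip_width"],s["joints"][5])
for n in ["scene","side","wrist"]:
    f=grab_frame(n)[:,:,::-1]
    if n=="wrist": cv2.imwrite("pics/i_w.png",f);continue
    u=proj(n,[582,-237,130]).astype(int);x,y=u-40
    cv2.imwrite(f"pics/i_{n}.png",cv2.resize(f[y:y+80,x:x+80],None,fx=6,fy=6,interpolation=cv2.INTER_CUBIC))
E
python3 -c "
import cv2,numpy as np
cv2.imwrite('pics/i_ss.png',cv2.resize(np.hstack([cv2.imread('pics/i_scene.png'),cv2.imread('pics/i_side.png')]),(800,400)))"
```

```text
29.0417 [ 582.36129057 -236.94686075  158.54430327] [-0.36309478  0.59016122 -0.14068874] 9.454972686494544 -2.2465711071668157
```

View pics/i_ss.png

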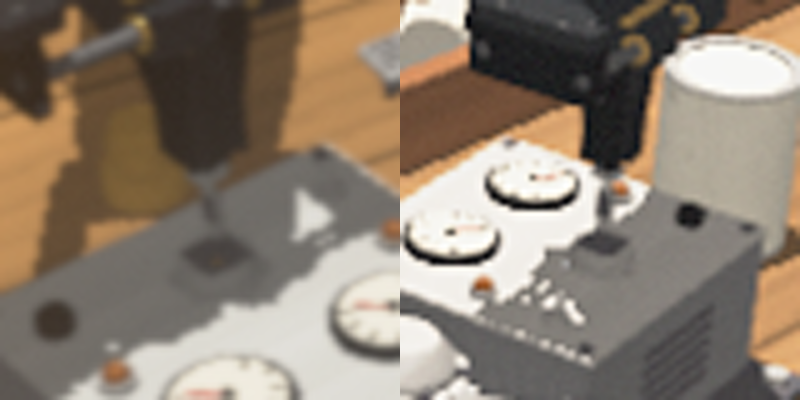

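View pics/i_w.png

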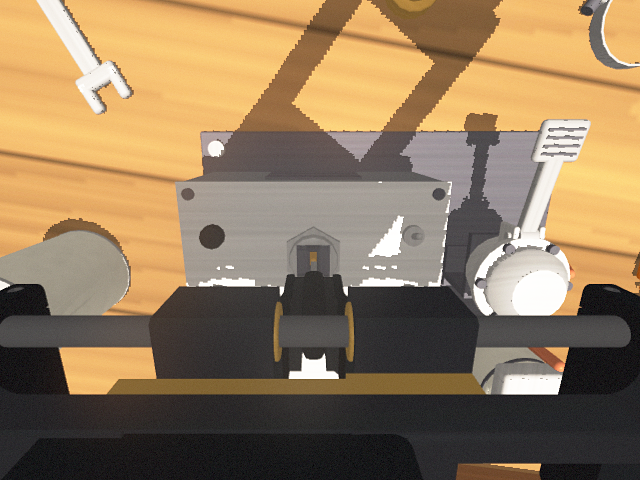

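```bash
python3 - <<'E'
from h import *
g=bot.servo_line([582.1,-236.8,137],speed=25,guard=7)
s=bot.sense();print(g,s["t"],s["eef_pos"],s["wrist_force"],s["torque"],s["grip_width"])
E
```

```text
False 30.1833 [ 582.23441102 -236.86637228  137.19670551] [ 0.35313561 -0.20295602  0.39602676] [0.05844246 0.05036191 0.00864656] 9.637156562704924
```

```bash
python3 - <<'E'
from h import *
d=np.array([np.cos(.164),np.sin(.164)]);k=np.array([582.1,-236.8]);z=137;sg=1
hist=[]
while z>117.0:
    z=max(z-1.6,116.8);sg=-sg
    p=k+d*0.8*sg
    g=bot.servo_line([p[0],p[1],z],speed=16,guard=35)
    s=bot.sense();hist.append((round(z,1),round(s["eef_pos"][2],1),np.round(s["wrist_force"],1).tolist(),bool(g)))
    if g: break
for h in hist:print(h)
bot.wait(0.2)
s=bot.sense();print(s["t"],s["eef_pos"],s["wrist_force"],s["grip_width"])
cv2.imwrite("pics/p_side.png",grab_frame("side")[:,:,::-1]);cv2.imwrite("pics/p_scene.png",grab_frame("scene")[:,:,::-1])
o=[]
for n in["scene","side"]:
    u=proj(n,[582,-237,120]).astype(int);x,y=u-30
    o.append(cv2.resize(cv2.imread(f"pics/p_{n}.png")[y:y+60,x:x+60],(400,400),interpolation=cv2.INTER_CUBIC))
cv2.imwrite("pics/p_ss.png",np.hstack(o))
E
```

```text
(135.4, np.float64(135.4), [-0.4, 0.7, -0.8], False)
(133.8, np.float64(133.6), [-1.8, -0.6, 0.6], False)
(132.2, np.float64(132.0), [0.2, -0.0, -1.6], False)
(130.6, np.float64(130.6), [-3.5, -1.0, 2.1], False)
(129.0, np.float64(128.6), [-1.1, -0.5, -0.5], False)
(127.4, np.float64(126.3), [-5.0, -2.2, -1.9], False)
(125.8, np.float64(125.7), [-2.9, -0.6, -0.7], False)
(124.2, np.float64(123.7), [-6.2, -2.3, 0.0], False)
(122.6, np.float64(122.9), [-3.6, -0.6, 3.0], False)
(121.0, np.float64(121.4), [-6.3, -1.4, 4.1], False)
(119.4, np.float64(120.1), [-3.7, 0.1, 4.9], False)
(117.8, np.float64(117.6), [-3.8, -1.8, 5.4], False)
(116.8, np.float64(117.6), [-0.8, -2.6, 2.1], False)
34.1167 [ 582.28729276 -237.40968792  117.59398578] [ 0.17895322 -2.9210213   5.34420652] 9.652269249369263
```

View pics/p_ss.png

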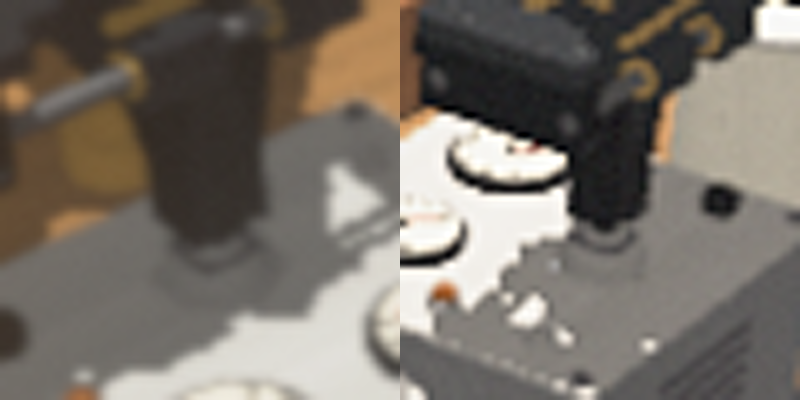

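```bash
python3 - <<'E'
from h import *
k=[582.1,-236.8]
g=bot.servo_line([*k,113],speed=20,guard=28)
s=bot.sense();print(g,s["t"],s["eef_pos"],s["wrist_force"],s["grip_width"])
bot.wait(0.3)
s=bot.sense();print(s["t"],s["eef_pos"],s["wrist_force"],s["grip_width"])
E
```

```text
True 34.4417 [ 582.38590031 -237.48817376  117.43773241] [-1.99409076  0.82158592  6.82071483] 9.538671883008405
34.7417 [ 582.36232326 -237.42643659  117.43405847] [-1.22438179  0.42110888  6.01394998] 9.693710124359617
```

```bash
python3 - <<'E'
from h import *
y0=np.pi+.164
s=bot.sense();t0=s["t"];j0=s["joints"][5]
for a in [.3,.6,.9,1.2,1.45,1.6,1.7]:
    bot.goto([582.2,-237.1,117.0],R(y0-a))
    s=bot.sense();E=s["tcp_rot"]
    print(a,round(s["t"],2),np.round(s["eef_pos"],2),np.round(s["wrist_force"],1),np.round(s["torque"],3),round(s["grip_width"],2),"turned",round((y0-np.arctan2(E[1,0],E[0,0])+np.pi)%(2*np.pi)-np.pi,3))
    if abs(s["torque"][2])>1.5: break
bot.wait(.2)
s=bot.sense();print(s["t"],s["wrist_force"],s["torque"],s["eef_pos"])
o=[]
for n in["scene","side"]:
    f=grab_frame(n)[:,:,::-1];cv2.imwrite(f"pics/t_{n}.png",f)
    u=proj(n,[582,-237,120]).astype(int);x,y=u-30
    o.append(cv2.resize(f[y:y+60,x:x+60],(400,400),interpolation=cv2.INTER_CUBIC))
cv2.imwrite("pics/t_ss.png",np.hstack(o))
cv2.imwrite("pics/t_w.png",grab_frame("wrist")[:,:,::-1])
E
```

```text
0.3 35.13 [ 582.38 -236.81  117.43] [-2.  -0.5  7.4] [-0.073  0.42   0.001] 9.89 turned 0.3
0.6 35.52 [ 582.5  -236.98  117.45] [-2.8 -1.2  5.9] [-0.217  0.363  0.051] 9.39 turned 0.6
0.9 35.92 [ 582.54 -236.96  117.45] [-2.3 -1.8  6.7] [-0.234  0.386  0.061] 9.48 turned 0.9
1.2 36.31 [ 582.55 -236.92  117.43] [-2.1 -1.3  5.6] [-0.261  0.356  0.031] 9.72 turned 1.2
1.45 36.66 [ 582.59 -236.96  117.44] [-0.6 -0.7  5.5] [-0.279  0.301  0.074] 9.84 turned 1.45
1.6 36.92 [ 582.62 -236.94  117.46] [-1.6 -0.9  4.9] [-0.283  0.374  0.104] 9.64 turned 1.6
1.7 37.17 [ 582.64 -236.94  117.47] [-0.9 -0.9  6.3] [-0.324  0.292  0.1  ] 9.76 turned 1.7
37.375 [-1.34505801 -0.92181052  5.49855852] [-0.31907888  0.31178248  0.03296597] [ 582.64404518 -236.9270248   117.45229014]
```

View pics/t_ss.png

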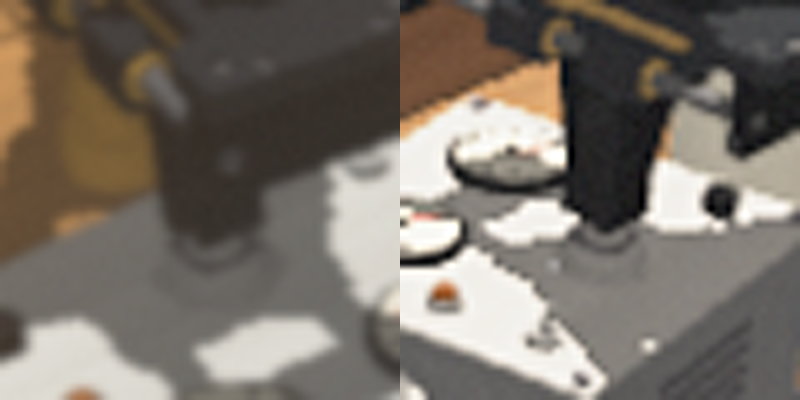

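View pics/t_w.png

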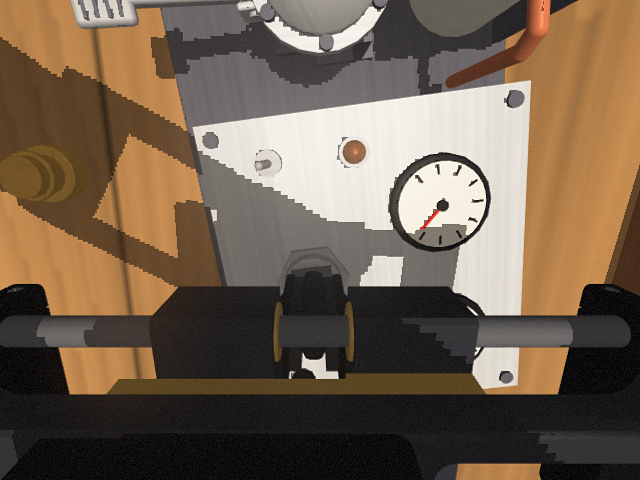

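```bash
python3 - <<'E'
from h import *
y0=np.pi+.164
for a in [1.75,1.8,1.85]:
    bot.goto([582.3,-237.0,117.0],R(y0-a)); bot.wait(.1)
    s=bot.sense();E=s["tcp_rot"]; s2=[]
    for _ in range(5): bot.wait(.02);s2.append(bot.sense()["torque"][2])
    tz=np.mean(s2)
    print(a,round(s["t"],2),np.round(s["eef_pos"],2),np.round(s["wrist_force"],1),"tz",round(tz,3),round(s["grip_width"],2),"turned",round((y0-np.arctan2(E[1,0],E[0,0])+np.pi)%(2*np.pi)-np.pi,3))
    if abs(tz)>.4: break
bot.wait(.3)
f=grab_frame("scene")[:,:,::-1];cv2.imwrite("pics/end.png",f)
f=grab_frame("side")[:,:,::-1];cv2.imwrite("pics/end_side.png",f)
E
```

```text
1.75 37.88 [ 582.7  -236.91  117.46] [-1.6 -0.1  5.5] tz 0.11 9.79 turned 1.75
1.8 38.31 [ 582.74 -236.92  117.46] [-2.  -1.1  5.4] tz 0.24 9.26 turned 1.799
1.85 38.74 [ 582.74 -236.94  117.47] [-1.9 -2.2  5.1] tz 0.321 9.58 turned 1.849
```

View pics/end_side.png

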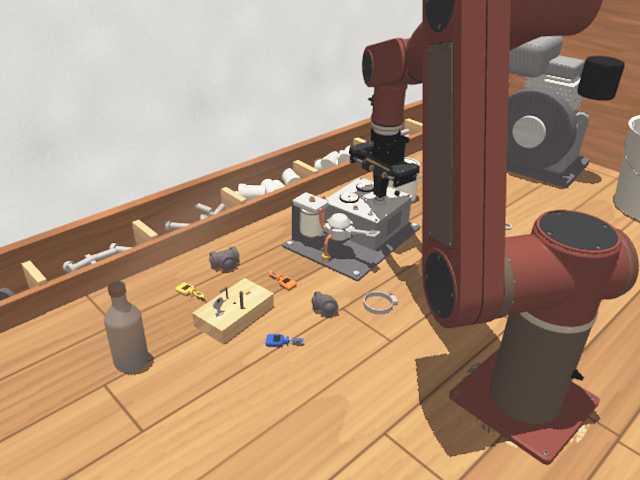

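```bash
python3 - <<'E'
from h import *
bot.close_job()
E
```

```text
the job is handed in; nothing more can be done
```

I primed the pump, put the engine key fully home, turned it clockwise to its stop and handed the job in while still holding it. The clock was at about 39 s of the 72 s allowed.

- **Priming lever:** I gave it three strokes, one more than required. Each ended against the stop at about 73 mm (14 to 17 N), and the lever looked back up in the pictures afterwards.
- **Key pickup:** The engine key came cleanly out of the block, gripped across its 10 mm head (9.9 mm measured) at 55 N.
- **Keyhole position:** Two opposite wrist views of the keyhole agreed to within about 0.4 mm.
- **Insertion:** The key entered without force and was rocked past the pins. It stopped hard with the TCP at 117.4 mm; 117.5 mm was expected with the collar on the nose. It stayed there under a further push.
- **Turn:** I turned the key head 1.85 rad. Torque held near the spring's 0.1 N m up to 1.75 rad, then rose to 0.24 and 0.32 N m, which matches the stop plus the key's play. The switch angle itself could not be read directly.
- **Other things:** In the last side picture the lever was up, the other key stood in its slot, and the bystanders in view had not visibly moved.

None of my checks failed or disagreed. `close_job` gives no verdict, so the result is not confirmed.

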